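Press a stone specimen in an infrared spectrometer and lock the feed

ROBOT

A 6-joint arm with a two-finger parallel gripper is mounted at the origin on a cart in front of the work surface, level with it; the furniture and walls round the work are solid. World frame = base frame: x ahead of the robot, y to its left, z up, the work surface at z = 0. Lengths are in m, angles in rad, forces in N, time in s.
With the tool pointing down it reaches from about 0.3 to 0.875 m from the base axis. Payload 6.4 kg.
Tool frame: the origin (TCP) lies at the very end of the fingers, on their centre line; the grasp point (between the pads) lies 19 mm behind it (ctrl.hold_point_z is the distance from the TCP to the grasp point, in m); y points along the fingers, x is the direction in which the jaws open and shut, and the axes are right-handed (so a half turn about y gives the same grasp; the last joint's range is limited). The gripper opens to 85 mm and grips with 20 to 120 N. Pads are 22 mm wide; open, the fingers measure 114 mm over their backs; the gripper's body (76 mm by 85 mm) begins 54 mm behind the grasp point. The pads swing forward as they close: fully open they stand 13 mm farther back than shut.
Start: joints at [1.109, 0.181, 1.607, -0, 1.354, -0.206], TCP at [0.145, 0.556, 0.231] pointing down, gripper open.
Joint ranges: [-2.99, 2.99], [-0.89, 2.07], [0.3, 2.58], [-1.14, 4.28], [0, 2.63], [-3.12, 3.12]. Speed limits (rad/s): [2.57, 2.57, 3.01, 3.14, 3.14, 3.14].

INTERFACE

Orientations are given as a unit quaternion [w, x, y, z].
In Python, from bench import ctrl, imaging gives the robot as it stands.
- The arm moves only by the shell command python3 -m jog 'ROWS'. ROWS is JSON, a list of rows, each a list of 3 entries, a list of its own where there are three numbers: the shift along the tool's x, y, z in cm, then the turn, a rotation vector about the tool's x, y, z in rad, then the finger opening in cm, from 0 to 8.54. A call has 1 to 12 rows; each row shifts and turns the pose as measured when the row begins, along the tool's axes as they then stand; what a row does not reach is not made up. A row lasts 1/12 s, in which the tool goes at most 41.7 mm and 7.16 degrees, less where a joint would pass 70% of its speed; a pose out of reach is approached as far as the arm can. A call is refused whole if a number of a shift passes 4.17 or a number of a turn 0.125, either way. A call with a gripper value outside its range is refused whole. The fingers move at their own pace and stop on an object; the grip force is fixed at half the most. Time passes only in rows, so rows that do not move let the fingers close. It gives the time, the measured TCP pose, the force and the opening at its end, in the units of the state.
- ctrl.get_obs(): the state, without advancing time (a new reading comes with each control period).
- imaging.camera(name): name is "side" or "top" or "wrist"; returns a dict with "frame" (384x512x3 uint8, red, green, blue), "depth" (384x512 float32, m along the optical axis (not along the pixel's ray), 0 where there is no reading), "K" (3x3 intrinsics, pixels), "R" (3x3) and "t" (3): a world point X has camera coordinates R X + t. Camera axes: x right, y down, z forward; pixel columns grow to the right and rows downward; lengths in m; the calibration is good to about 2 mm. A picture is of the moment at which its call begins.
- ctrl.hand_in(): hands the job in, once; it reports no verdict.
The state is a dict: "time_s": time; "q": joint angles; "dq": joint speeds; "joint_efforts": joint torques, N m; "eef_pos": TCP position; "eef_rot": TCP orientation; "wrist_force": force on the tool from outside, world axes, zero at the start; "torque": the same for the moment, N m; "opening": opening from 0.0 (shut) to 1.0 (fully open).
Only numpy, scipy, OpenCV 4.12 (cv2) and the standard library are available. Lean on these libraries where they do the work, as an engineer would, in place of code of your own. Each camera call takes 0.05 s, during which the arm holds its last target. There are 200 camera calls.

TASK

Turn the small upper feed knob of the spectrometer's pressure tower clockwise until you feel the tip meet the stone, and on until it presses the stone with about 30 N, without moving the larger lock ring below it. Then turn the lock ring clockwise until it is fully home, without disturbing the feed knob or the pressure, and let go. Never press the stone with more than 45 N, and leave the bottles and the specimen dish where they stand.

Things in the scene. Friction and masses are not known exactly. Their poses are not given: they have to be found in the camera images.
- press: fixed bench infrared spectrometer: housing 146 x 190 x 104 mm at the back, deck 45 mm high before it, over that a tower whose arm (42 mm wide, top at 125 mm) carries the two concentric controls; nothing is higher than these. Origin: on the bench under the tower's axis, x to its back, z up. Heights here are above the bench. Left of it stands a blue water bath, 0.3 m high: travel above that
- feed_knob_top (a point): centre of the top of the FEED KNOB, the inner and upper control: black knurled cylinder 36 mm across, from 150.5 to 180.5 mm high, on the tower's vertical axis. It stays at its height while it turns
- feed_knob (a joint): angle of the feed knob, 0 to 3.6 rad, 0 at the start, grows clockwise seen from above; each rad feeds the spindle 5 mm down. Turning it free takes 0.22 N m; with the tip on the stone each 10 N of pressing force adds 0.05 N m. It stays where it is left. 30 N is reached about 1 rad after the first touch
- lock_ring_middle (a point): centre, at mid height, of the LOCK RING, the outer and lower control: dark knurled steel ring 57 mm across, from 133 to 149 mm high, on the same axis; 8 mm of air between its underside and the arm. The feed knob stands through it, 1.5 mm above its top
- lock_ring_mark (a point): white line on the rim of the lock ring, 28 mm from the axis, at the height of its top; when the ring is home it points to the front (-x of the press), above the red line on the front of the arm
- lock_ring (a joint): angle of the lock ring, grows clockwise seen from above: 0.2 to 0.6 rad (slack) at the start, 1.5 rad fully home against its stop. Turning it takes 0.15 N m; it stays where it is left and does not carry the feed knob with it
- spindle: steel sleeve 18 mm across, fed down by the knob; origin at its lower end, 80 mm high at knob 0. The tip, 21.5 mm below that, slides up into it against a spring set to 15 N: after the touch the force climbs to 15 N in 1 mm of feed (give of stone and plate), then 3.8 N a mm. A red band, 3 mm long, at the top of the tip's stem has just gone into the sleeve at 30 N
- stone: rough tan mineral fragment about 33 mm across, loose on the steel sampling plate (top 46 mm high) under the tip; origin in the middle of its underside. Its broken top is uneven and slopes: under the tip it is 3 to 10 mm high, which is not known beforehand
- specimen_dish: clear round dish, 61 mm across, 12 mm high, with two more fragments; origin under its centre
- wash_bottle: white wash bottle with red spout, 65 x 94 x 190 mm; origin under its centre
- white_bottle: white capped bottle, 39 mm across, 150 mm high; origin under its centre

How it is judged:
On the way, in this order (a step that is already met when the one before it is completed fails the run):
1. the tip presses the stone with 25 to 35 N, set with the feed knob while the lock ring stays as it was (its line moved less than 4 mm) (contact force between spindle and stone between 25 and 35 N and distance of lock_ring_mark from where it was at the start of the episode below 0.004 m), for 0.3 s.
2. the lock ring is turned home (past 1.44 rad) with the pressure still 25 to 35 N (value of joint lock_ring above 1.44 rad and contact force between spindle and stone between 25 and 35 N), for 0.2 s.
At the end, for the whole second after the job is handed in: the lock ring is home (beyond 1.44 of 1.5 rad) and the tip still presses the stone with 25 to 35 N (all of step 2); the robot touches nothing.
It fails at once if the tip presses the stone with more than 45 N (contact force between spindle and stone above 45 N).
It fails at once if the lock ring is turned (its line moved more than 4 mm) before the tip presses the stone with at least 14 N (distance of lock_ring_mark from where it was at the start of the episode above 0.004 m and contact force between spindle and stone below 14 N).
It fails at once if a bottle or the specimen dish is pushed more than 20 mm or tipped over (distance of any of specimen_dish, wash_bottle, white_bottle from where it was at the start of the episode above 0.02 m or angle between any of wash_bottle, white_bottle's own z axis and vertical above 0.5 rad).
It also fails if it takes over 67 s, if anything falls off the work surface, if the arm or the gripper's body presses on something with over 40 N, if the wrist force passes 120 N, or if a joint passes its speed limit or range.

## Working session

There is one attempt and no reset: what is moved stays moved. The work goes in short steps, Python scripts to look and compute and a shell command to move; the robot and the scene stay as the last step left them, time stands still between calls to the robot, and variables do not carry over. Pictures are saved under pics/ and viewed, about 8 in all and at most 12, crops included, and the job is handed in when it is done.

```bash
mkdir -p pics; ls; cat > h.py <<'E'
import numpy as np,cv2
from bench import ctrl,imaging
def save(n,name,crop=None,s=1):
    d=imaging.camera(n);im=d['frame'][:,:,::-1]
    if crop: a,b,c,e=crop;im=im[b:e,a:c]
    if s!=1: im=cv2.resize(im,None,fx=s,fy=s,interpolation=cv2.INTER_CUBIC)
    cv2.imwrite('pics/'+name,im);return d
def cloud(d):
    z=d['depth'];v,u=np.mgrid[:z.shape[0],:z.shape[1]]
    K=d['K'];p=np.stack([(u-K[0,2])/K[0,0]*z,(v-K[1,2])/K[1,1]*z,z],-1)
    w=(p-d['t'])@d['R'];w[z==0]=np.nan;return w
def proj(d,X):
    c=np.atleast_2d(X)@d['R'].T+d['t'];p=c@d['K'].T;return p[:,:2]/p[:,2:]
E
python3 - <<'E'
from h import *
ims=[];
for n in('side','top'):
    d=imaging.camera(n);np.savez('d_'+n,**d);ims.append(d['frame'][:,:,::-1]);print(n,-d['R'].T@d['t'],d['R'][2])
cv2.imwrite('pics/1.png',cv2.resize(np.hstack(ims),(800,300)))
print(ctrl.get_obs())
E
```

```text
pics
side [0.279376   0.43584646 0.60971009] [ 0.35588289 -0.74706862 -0.56145867]
top [ 0.39051847 -0.20038719  1.04708496] [ 0.20010479 -0.00522492 -0.97976057]
{'time_s': 0.1, 'q': array([ 1.10867574e+00,  1.81490309e-01,  1.60787171e+00, -2.51197477e-05,
        1.35381504e+00, -2.06330756e-01]), 'dq': array([-9.22733265e-05, -1.24059669e-03, -3.56159093e-03,  7.08502034e-04,
        1.25220229e-03,  1.84575731e-03]), 'joint_efforts': array([ 1.89424818e-04, -4.45884311e+01, -3.52234840e+01, -3.17947361e-04,
        4.16128270e-03,  1.06326075e-05]), 'eef_pos': array([0.14526696, 0.55584496, 0.23047854]), 'eef_rot': array([-0.55943616,  0.55994026,  0.43164407, -0.43264475]), 'wrist_force': array([0.05573237, 0.274101  , 1.25925142]), 'torque': array([ 0.02975176, -0.07032622, -0.00873146]), 'opening': 0.9975957982333881}
```

View pics/1.png

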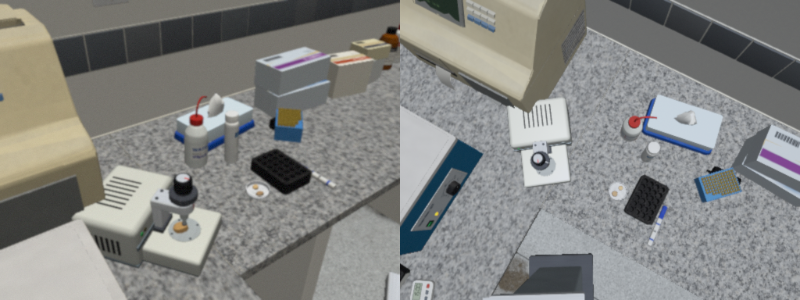

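```bash
python3 - <<'E'
from h import *
from scipy.optimize import least_squares
out=[]
for n in('side','top'):
    d=dict(np.load(f'd_{n}.npz'));w=cloud(d);f=d['frame']
    # knob at approx pix
    c=(182*1.28/1,186*1.28) if n=='side' else ((540-400)*1.28,159*1.28)
    u,v=map(int,c);print(n,u,v,w[v,u])
    s=np.zeros(w.shape[:2],bool);s[v-35:v+35,u-35:u+35]=1
    m=s&(abs(w[...,2]-.1805)<.006); p=w[m];print('top pts',len(p),np.median(p,0),p.min(0),p.max(0))
    m=s&(abs(w[...,2]-.149)<.004);p=w[m];print('ring',len(p),p.min(0),p.max(0))
    im=f[v-50:v+70,u-60:u+60,::-1];out.append(cv2.resize(im,(400,400),interpolation=cv2.INTER_CUBIC))
    # top of housing 0.104
    m=(abs(w[...,2]-.104)<.004)&(np.linalg.norm(w[...,:2]-w[v,u,:2],axis=-1)<.3);m&=f.min(-1)>150
    p=w[m][:,:2].astype(np.float32);print('housing',cv2.minAreaRect(p),len(p))
    m=(w[...,2]>.19);print('high pts near', [ (a,np.sum(m&(np.linalg.norm(w[...,:2]-w[v,u,:2],axis=-1)<a))) for a in(.08,.1,.12,.15,.2)])
    m&=(np.linalg.norm(w[...,:2]-w[v,u,:2],axis=-1)<.25);print(w[m].min(0),w[m].max(0))
cv2.imwrite('pics/2.png',np.hstack(out))
E
```

```text
side 232 238 [ 0.5411272  -0.0251079   0.17560586]
top pts 325 [ 0.54531805 -0.03837361  0.1801031 ] [ 0.52972303 -0.05798323  0.17451444] [ 0.56404443 -0.02196471  0.18277053]
ring 411 [ 0.51928715 -0.0701089   0.14501213] [ 0.57616472 -0.01295753  0.15284639]
housing ((0.6539047360420227, -0.12100613117218018), (0.21602626144886017, 0.3661962151527405), 9.568680763244629) 5109
high pts near [(0.08, np.int64(0)), (0.1, np.int64(0)), (0.12, np.int64(0)), (0.15, np.int64(0)), (0.2, np.int64(1136))]
[ 0.5043728  -0.04761931  0.19002059] [0.79112005 0.2248629  0.29132388]
top 179 203 [ 0.54600179 -0.04948087  0.17868087]
top pts 200 [ 0.54605898 -0.04307707  0.17975878] [ 0.528801   -0.06041737  0.17491177] [ 0.56445101 -0.02516167  0.18400177]
ring 214 [ 0.5195028  -0.069147    0.14503183] [ 0.57288046 -0.0163709   0.15179342]
housing ((0.6864496469497681, -0.13316211104393005), (0.14274847507476807, 0.39594683051109314), 4.5287065505981445) 3375
high pts near [(0.08, np.int64(0)), (0.1, np.int64(0)), (0.12, np.int64(0)), (0.15, np.int64(0)), (0.2, np.int64(464))]
[ 0.53529364 -0.05341091  0.19004588] [0.79582017 0.20036412 0.30215116]
```

View pics/2.png

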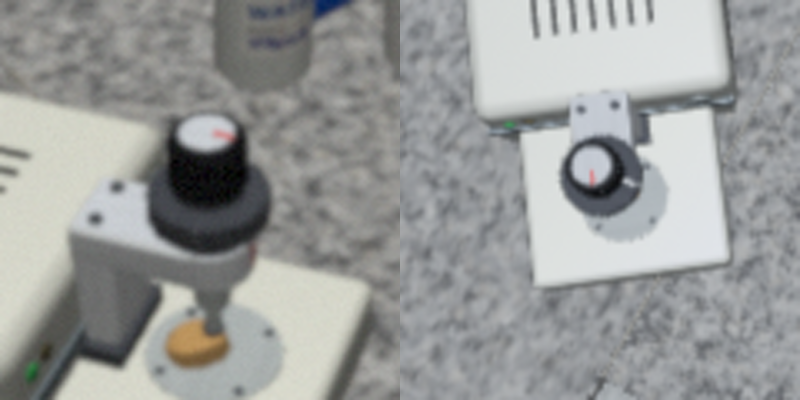

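```bash
cat >> h.py <<'E'
from scipy.spatial.transform import Rotation as R_
AX=np.array([.547,-.0415])
def rel(x,y,z):
    o=ctrl.get_obs();q=o['eef_rot'];r=R_.from_quat([q[1],q[2],q[3],q[0]])
    m=r.as_matrix();e=np.array([x,y,z])-o['eef_pos']
    print('t',round(o['time_s'],2),'pos',o['eef_pos'].round(4),'shift cm',(m.T@e*100).round(2),'tilt fix',(m.T@np.cross(m[:,2],[0,0,-1])).round(3),'q',o['q'].round(2),'F',o['wrist_force'].round(1),'T',o['torque'].round(3),'open',round(o['opening'],3),'xax',m[:,0].round(2))
E
python3 - <<'E'
from h import *
a=np.array([.145,.556]);b=AX
for n in('top','side'):
    w=cloud(dict(np.load(f'd_{n}.npz'))).reshape(-1,3);w=w[np.isfinite(w[:,2])]
    t=np.clip(((w[:,:2]-a)@(b-a))/((b-a)@(b-a)),0,1);dd=np.linalg.norm(w[:,:2]-(a+t[:,None]*(b-a)),axis=1)
    for lim in(.1,.15,.2):
        s=w[(dd<lim)&(t>.1)];i=s[:,2].argmax();print(n,lim,s[i].round(3))
    s=w[np.linalg.norm(w[:,:2]-b,axis=1)<.2];print(s[s[:,2].argmax()])
rel(*b,.43)
E
python3 -m jog '[[[0,0,-4],[0,0,0],8.5],[[0,0,-4],[0,0,0],8.5],[[0,0,-4],[0,0,0],8.5],[[0,0,-4],[0,0,0],8.5],[[0,0,-4],[0,0,0],8.5],[[0,0,-2],[0,0,-0.12],8.5],[[0,0,0],[0,0,-0.12],8.5]]'; python3 -c "
from h import *
rel(*AX,.43)"
```

```text
top 0.1 [0.436 0.288 0.243]
top 0.15 [0.499 0.295 0.248]
top 0.2 [0.552 0.293 0.257]
[ 0.74536696 -0.0230564   0.24398675]
side 0.1 [0.477 0.239 0.24 ]
side 0.15 [0.514 0.274 0.246]
side 0.2 [0.555 0.298 0.256]
[ 0.7442854  -0.01705498  0.24308047]
t 0.1 pos [0.1453 0.5558 0.2305] shift cm [-47.66 -19.89 -53.97] tilt fix [-1.     0.002  0.   ] q [ 1.11  0.18  1.61 -0.    1.35 -0.21] F [0.1 0.3 1.3] T [ 0.03  -0.07  -0.009] open 0.998 xax [ 0.25  0.97 -0.  ]
time_s: 0.68
eef_pos: [0.3572, 0.5044, 0.2258]
eef_rot: [0.611, -0.497, -0.493, 0.369]
wrist_force: [-27.2, 8.7, 20.2]
opening: 0.993
t 0.68 pos [0.3572 0.5044 0.2258] shift cm [-41.97 -31.9  -31.28] tilt fix [-0.971 -0.237  0.   ] q [ 0.68  0.14  1.68  0.17  1.14 -0.7 ] F [-27.2   8.7  20.2] T [ 0.914  4.29  -0.315] open 0.993 xax [0.24 0.94 0.24]
```

I misread the tool frame: y runs along the fingers (down), not z. The tool shifted sideways and tilted. I'll back it out the same way.

```bash
python3 -m jog '[[[0,0,1],[0,0,0],8.5],[[0,0,2],[0,0,0.12],8.5],[[0,0,2],[0,0,0.12],8.5],[[0,0,0],[0,0,0],8.5]]'; cat >> h.py <<'E'
def rel(x,y,z):
    o=ctrl.get_obs();q=o['eef_rot'];r=R_.from_quat([q[1],q[2],q[3],q[0]])
    m=r.as_matrix();e=np.array([x,y,z])-o['eef_pos']
    print('t',round(o['time_s'],2),'pos',o['eef_pos'].round(4),'shift cm',(m.T@e*100).round(2),'tiltfix',(m.T@np.cross(m[:,1],[0,0,-1])).round(3),'q',o['q'].round(2),'F',o['wrist_force'].round(1),'T',o['torque'].round(3),'open',round(o['opening'],3),'xax',m[:,0].round(2))
E
python3 - <<'E'
from h import *
rel(*AX,.43)
d=imaging.camera('side');e=imaging.camera('top')
cv2.imwrite('pics/3.png',cv2.resize(np.hstack([d['frame'],e['frame']])[:,:,::-1],(800,300)))
w0=dict(np.load('d_top.npz'));w1=cloud(w0);
for n,x in(('side',d),('top',e)):
    a=cloud(dict(np.load(f'd_{n}.npz')));b=cloud(x)
    print(n,'changed px',np.sum(abs(a[...,2]-b[...,2])>.01))
E
```

```text
time_s: 1.02
eef_pos: [0.3051, 0.5092, 0.222]
eef_rot: [0.565, -0.555, -0.421, 0.442]
wrist_force: [-0.0, 0.3, 0.3]
opening: 0.995
t 1.02 pos [0.3051 0.5092 0.222 ] shift cm [-47.38 -21.15 -36.86] tiltfix [-0.028 -0.    -0.015] q [ 0.82  0.25  1.55  0.02  1.37 -0.49] F [-0.   0.3  0.3] T [ 0.007 -0.018 -0.082] open 0.995 xax [ 0.26  0.97 -0.01]
side changed px 4
top changed px 1995
```

View pics/3.png

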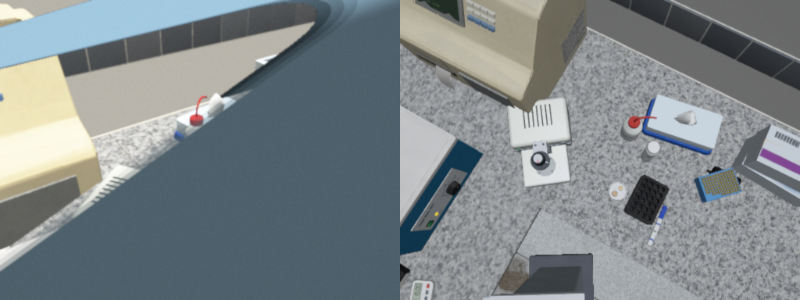

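The press, dish and bottles look unchanged, and the contact force is gone. Now up (tool −y).

```bash
python3 -m jog '[[[0,-4,0],[-0.028,0,-0.015],8.5],[[0,-4,0],[0,0,0],8.5],[[0,-4,0],[0,0,0],8.5],[[0,-4,0],[0,0,0],8.5],[[0,-4,0],[0,0,0],8.5],[[0,-4,0],[0,0,0],8.5],[[0,0,0],[0,0,0],8.5]]'; python3 -c "
from h import *
rel(*AX,.43)"
```

```text
time_s: 1.7
eef_pos: [0.3092, 0.5024, 0.4655]
eef_rot: [0.562, -0.558, -0.433, 0.43]
wrist_force: [-0.1, 1.1, 0.9]
opening: 0.99
t 1.7 pos [0.3092 0.5024 0.4655] shift cm [-46.53   3.18 -36.89] tiltfix [-0.002  0.     0.006] q [ 0.82  0.13  1.21  0.    1.8  -0.5 ] F [-0.1  1.1  0.9] T [ 0.055 -0.021  0.01 ] open 0.99 xax [0.26 0.97 0.01]
```

```bash
python3 -m jog '[[[-3.1,0,-2.45],[0,0,0],8.5],[[-3.1,0,-2.45],[0,0,0],8.5],[[-3.1,0,-2.45],[0,0,0],8.5],[[-3.1,0,-2.45],[0,0,0],8.5],[[-3.1,0,-2.45],[0,0,0],8.5],[[-3.1,0,-2.45],[0,0,0],8.5],[[-3.1,0,-2.45],[0,0,0],8.5],[[-3.1,0,-2.45],[0,0,0],8.5],[[-3.1,0,-2.45],[0,0,0],8.5],[[-3.1,0,-2.45],[0,0,0],8.5],[[-3.1,0,-2.45],[0,0,0],8.5],[[-3.1,0,-2.45],[0,0,0],8.5]]';  python3 -c "
from h import *
rel(*AX,.43)"
```

```text
time_s: 2.7
eef_pos: [0.5062, 0.0514, 0.46]
eef_rot: [0.56, -0.556, -0.447, 0.422]
wrist_force: [0.4, 0.4, 0.4]
opening: 0.999
t 2.7 pos [0.5062 0.0514 0.46  ] shift cm [-8.09  2.86 -6.19] tiltfix [ 0.018 -0.     0.031] q [-0.15 -0.08  1.43  0.03  1.77 -1.47] F [0.4 0.4 0.4] T [ 0.062 -0.011  0.027] open 0.999 xax [0.25 0.97 0.03]
```

```bash
python3 -m jog '[[[0,0,0],[0,-0.12,0],8.5],[[0,0,0],[0,-0.12,0],8.5],[[0,0,0],[0,-0.12,0],8.5],[[0,0,0],[0,-0.12,0],8.5],[[0,0,0],[0,-0.12,0],8.5],[[0,0,0],[0,-0.12,0],8.5],[[0,0,0],[0,-0.12,0],8.5],[[0,0,0],[0,-0.12,0],8.5],[[0,0,0],[0,-0.12,0],8.5],[[0,0,0],[0,0,0],8.5]]';  python3 -c "
from h import *
rel(*AX,.33)"
```

```text
time_s: 3.53
eef_pos: [0.5087, 0.032, 0.4531]
eef_rot: [-0.236, 0.255, 0.676, -0.65]
wrist_force: [0.1, 0.4, -0.0]
opening: 0.996
t 3.53 pos [0.5087 0.032  0.4531] shift cm [-7.55 12.25  3.61] tiltfix [ 0.043 -0.    -0.012] q [-0.19 -0.09  1.45  0.03  1.75 -2.62] F [ 0.1  0.4 -0. ] T [-0.019  0.047 -0.022] open 0.996 xax [-0.76  0.65 -0.01]
```

```bash
python3 -m jog '[[[-2.5,2,1.2],[0.043,0,-0.012],8.5],[[-2.5,3,1.2],[0,0,0],8.5],[[-2.5,3.5,1.2],[0,0,0],8.5],[[0,3.5,0],[0,0,0],8.5],[[0,3,0],[0,0,0],8.5],[[0,2,0],[0,0,0],8.5],[[0,0,0],[0,0,0],8.5],[[0,0,0],[0,0,0],8.5]]';  python3 - <<'E'
from h import *
rel(*AX,.20)
d=save('wrist','4.png')
w=cloud(d)
m=(abs(w[...,2]-.1805)<.008)&(np.linalg.norm(w[...,:2]-AX,axis=-1)<.04);p=w[m];print(len(p),np.median(p,0) if len(p) else 0,p.min(0) if len(p) else 0,p.max(0) if len(p) else 0, -d['R'].T@d['t'],d['R'][2])
E
```

```text
time_s: 4.2
eef_pos: [0.5442, -0.0503, 0.2799]
eef_rot: [-0.252, 0.262, 0.66, -0.658]
wrist_force: [0.7, -1.2, 0.9]
opening: 0.997
t 4.2 pos [ 0.5442 -0.0503  0.2799] shift cm [ 0.49  7.99 -0.77] tiltfix [ 0.009  0.    -0.012] q [-0.31  0.07  1.63  0.    1.43 -2.71] F [ 0.7 -1.2  0.9] T [-0.017 -0.028  0.082] open 0.997 xax [-0.74  0.68 -0.01]
1056 [ 0.5468669  -0.04491659  0.18065253] [ 0.53035107 -0.06129805  0.17253798] [ 0.56588157 -0.02517189  0.18333939] [ 0.4849485  -0.11143036  0.42166557] [ 0.23424426  0.23944492 -0.94222914]
```

View pics/4.png

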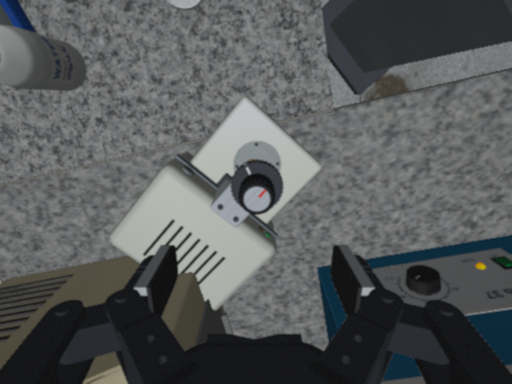

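```bash
sed -i 's/^AX=.*/AX=np.array([.547,-.0425])/' h.py; python3 -m jog '[[[0.45,2,-0.7],[0.009,0,-0.012],8.5],[[0,3,0],[0,0,0],8.5],[[0,2,0],[0,0,0],8.5],[[0,1,0],[0,0,0],8.5],[[0,0,0],[0,0,0],8.5],[[0,0,0],[0,0,0],8.5]]';  python3 -c "
from h import *
rel(*AX,.156)"
```

```text
time_s: 4.75
eef_pos: [0.5538, -0.044, 0.2114]
eef_rot: [-0.25, 0.267, 0.659, -0.657]
wrist_force: [1.1, 0.2, -0.9]
opening: 0.991
t 4.75 pos [ 0.5538 -0.044   0.2114] shift cm [0.72 5.52 0.41] tiltfix [ 0.011  0.    -0.021] q [-0.29  0.14  1.7   0.    1.28 -2.69] F [ 1.1  0.2 -0.9] T [-0.068  0.071  0.037] open 0.991 xax [-0.73  0.68 -0.02]
```

```bash
python3 -m jog '[[[0.7,1,0.4],[0.011,0,-0.021],8.5],[[0,1.5,0],[0,0,0],8.5],[[0,1,0],[0,0,0],8.5],[[0,0,0],[0,0,0],8.5],[[0,0,0],[0,0,0],8.5]]';  python3 -c "
from h import *
rel(*AX,.156)"
```

```text
time_s: 5.17
eef_pos: [0.549, -0.0432, 0.1816]
eef_rot: [-0.256, 0.261, 0.658, -0.658]
wrist_force: [-0.2, 0.2, 0.1]
opening: 0.999
t 5.17 pos [ 0.549  -0.0432  0.1816] shift cm [0.21 2.56 0.1 ] tiltfix [ 0.003 -0.    -0.007] q [-0.29  0.17  1.72 -0.    1.24 -2.69] F [-0.2  0.2  0.1] T [0.031 0.021 0.007] open 0.999 xax [-0.73  0.68 -0.01]
```

```bash
python3 -m jog '[[[0.2,1,0.1],[0.003,0,-0.007],8.5],[[0,1,0],[0,0,0],8.5],[[0,0.5,0],[0,0,0],8.5],[[0,0,0],[0,0,0],8.5]]';  python3 -c "
from h import *
rel(*AX,.156)"
```

```text
time_s: 5.5
eef_pos: [0.5477, -0.0428, 0.1561]
eef_rot: [-0.258, 0.259, 0.658, -0.658]
wrist_force: [-0.5, 0.7, 0.3]
opening: 0.994
t 5.5 pos [ 0.5477 -0.0428  0.1561] shift cm [0.07 0.01 0.02] tiltfix [ 0.001 -0.    -0.001] q [-0.29  0.2   1.74 -0.    1.2  -2.69] F [-0.5  0.7  0.3] T [ 0.004 -0.021 -0.011] open 0.994 xax [-0.73  0.68 -0.  ]
```

Close slowly, approaching the knob size, watching for lateral force.

```bash
python3 -m jog '[[[0.07,0,0],[0,0,0],5],[[0,0,0],[0,0,0],4.2],[[0,0,0],[0,0,0],4.2],[[0,0,0],[0,0,0],3.0],[[0,0,0],[0,0,0],3.0],[[0,0,0],[0,0,0],3.0],[[0,0,0],[0,0,0],3.0]]';  python3 - <<'E'
from h import *
rel(*AX,.156)
save('side','5.png',(160,170,330,330),4.7)
E
```

```text
time_s: 6.08
eef_pos: [0.5485, -0.0437, 0.1567]
eef_rot: [0.257, -0.261, -0.658, 0.658]
wrist_force: [1.3, -0.1, -0.4]
opening: 0.401
t 6.08 pos [ 0.5485 -0.0437  0.1567] shift cm [0.19 0.07 0.01] tiltfix [ 0.001  0.    -0.005] q [-0.29  0.2   1.74 -0.    1.19 -2.69] F [ 1.3 -0.1 -0.4] T [-0.015 -0.112  0.011] open 0.401 xax [-0.73  0.68 -0.  ]
```

View pics/5.png

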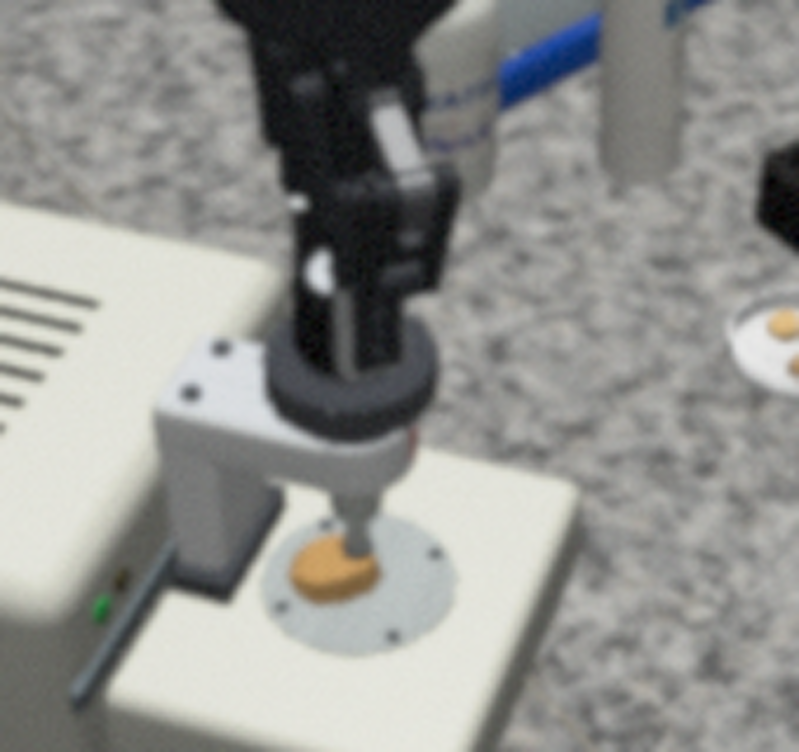

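```bash
cat > lg.py <<'E'
from h import *
import json
o=ctrl.get_obs();q=o['eef_rot'];m=R_.from_quat([q[1],q[2],q[3],q[0]]).as_matrix()
yaw=-np.arctan2(m[1,0],m[0,0])
e=np.array([*AX,.156])-o['eef_pos']
print('t %.2f cw %.3f q6 %.3f Tz %.3f eff6 %.3f F %s shift %s tilt %s dz %.1fmm op %.3f'%(o['time_s'],yaw,o['q'][5],o['torque'][2],o['joint_efforts'][5],o['wrist_force'].round(1),(m.T@e*100).round(2),(m.T@np.cross(m[:,1],[0,0,-1])).round(3)[[0,2]],e[2]*-1000,o['opening']))
E
python3 lg.py
for i in 1; do python3 -m jog '[[[0,0,0],[0,0.06,0],3.0],[[0,0,0],[0,0.06,0],3.0]]'>/dev/null; python3 lg.py;python3 -m jog '[[[0,0,0],[0,0.06,0],3.0]]'>/dev/null; python3 lg.py; python3 -m jog '[[[0,0,0],[0,0.06,0],3.0]]'>/dev/null; python3 lg.py; python3 -m jog '[[[0,0,0],[0,0.06,0],3.0]]'>/dev/null; python3 lg.py;  done
```

```text
t 6.13 cw -2.391 q6 -2.685 Tz -0.010 eff6 0.004 F [ 0.4 -0.9 -0.9] shift [0.19 0.07 0.01] tilt [ 0.001 -0.005] dz 0.7mm op 0.400
t 6.30 cw -2.270 q6 -2.563 Tz 0.207 eff6 -0.841 F [ 1.8 -1.4 -1.2] shift [0.19 0.07 0.04] tilt [ 0.002 -0.005] dz 0.7mm op 0.398
t 6.38 cw -2.207 q6 -2.501 Tz 0.217 eff6 -0.814 F [ 1.8 -2.  -1.9] shift [0.19 0.07 0.05] tilt [ 0.002 -0.005] dz 0.7mm op 0.397
t 6.47 cw -2.145 q6 -2.438 Tz 0.205 eff6 -0.781 F [ 1.9 -1.5 -2.1] shift [0.18 0.07 0.06] tilt [ 0.002 -0.005] dz 0.7mm op 0.398
t 6.55 cw -2.082 q6 -2.375 Tz 0.269 eff6 -0.777 F [ 0.3 -1.2 -2.4] shift [0.18 0.07 0.08] tilt [ 0.002 -0.005] dz 0.7mm op 0.402
```

```bash
python3 -m jog '[[[0,0,0],[0,0.06,0],3.0]]'>/dev/null; python3 lg.py|cut -c1-75; python3 -m jog '[[[0,0,0],[0,0.06,0],3.0]]'>/dev/null; python3 lg.py|cut -c1-75; python3 -m jog '[[[0,0,0],[0,0.06,0],3.0]]'>/dev/null; python3 lg.py|cut -c1-75; python3 -m jog '[[[0,0,0],[0,0.06,0],3.0]]'>/dev/null; python3 lg.py|cut -c1-75; python3 -m jog '[[[0,0,0],[0,0.06,0],3.0]]'>/dev/null; python3 lg.py|cut -c1-75; python3 -m jog '[[[0,0,0],[0,0.06,0],3.0]]'>/dev/null; python3 lg.py|cut -c1-75; python3 -m jog '[[[0,0,0],[0,0.06,0],3.0]]'>/dev/null; python3 lg.py|cut -c1-75; python3 -m jog '[[[0,0,0],[0,0.06,0],3.0]]'>/dev/null; python3 lg.py
```

```text
t 6.63 cw -2.019 q6 -2.313 Tz 0.213 eff6 -0.775 F [ 1.7 -1.2 -2.6] shift [0
t 6.72 cw -1.957 q6 -2.250 Tz 0.224 eff6 -0.775 F [ 2.  -3.1 -1.3] shift [0
t 6.80 cw -1.894 q6 -2.187 Tz 0.266 eff6 -0.775 F [ 2.2 -1.1 -1.6] shift [0
t 6.88 cw -1.831 q6 -2.125 Tz 0.231 eff6 -0.775 F [ 1.4 -1.2 -1.2] shift [0
t 6.97 cw -1.769 q6 -2.062 Tz 0.232 eff6 -0.774 F [ 1.6 -2.6 -0.8] shift [0
t 7.05 cw -1.706 q6 -1.999 Tz 0.266 eff6 -0.763 F [ 1.1 -2.9 -2. ] shift [0
t 7.13 cw -1.644 q6 -1.937 Tz 0.240 eff6 -0.744 F [ 1.6 -1.2 -1.6] shift [0
t 7.22 cw -1.581 q6 -1.874 Tz 0.327 eff6 -0.717 F [ 1.1 -2.3 -1.3] shift [0.12 0.07 0.16] tilt [ 0.005 -0.004] dz 0.7mm op 0.400
```

```bash
python3 -m jog '[[[0,0,0],[0,0.06,0],3.0]]'>/dev/null; python3 lg.py|cut -c1-75; python3 -m jog '[[[0,0,0],[0,0.06,0],3.0]]'>/dev/null; python3 lg.py|cut -c1-75; python3 -m jog '[[[0,0,0],[0,0.06,0],3.0]]'>/dev/null; python3 lg.py|cut -c1-75; python3 -m jog '[[[0,0,0],[0,0.06,0],3.0]]'>/dev/null; python3 lg.py|cut -c1-75; python3 -m jog '[[[0,0,0],[0,0.06,0],3.0]]'>/dev/null; python3 lg.py|cut -c1-75; python3 -m jog '[[[0,0,0],[0,0.06,0],3.0]]'>/dev/null; python3 lg.py
```

```text
t 7.30 cw -1.519 q6 -1.811 Tz 0.291 eff6 -0.693 F [ 1.5 -1.5 -1.5] shift [0
t 7.38 cw -1.456 q6 -1.749 Tz 0.320 eff6 -0.689 F [ 1.2 -1.4 -2. ] shift [0
t 7.47 cw -1.394 q6 -1.686 Tz 0.367 eff6 -0.683 F [ 0.5 -2.  -2.1] shift [0
t 7.55 cw -1.331 q6 -1.624 Tz 0.346 eff6 -0.676 F [ 0.2 -0.4 -1.7] shift [0
t 7.63 cw -1.269 q6 -1.561 Tz 0.325 eff6 -0.670 F [ 1.3 -1.4 -2. ] shift [0
t 7.72 cw -1.207 q6 -1.498 Tz 0.318 eff6 -0.663 F [ 0.7 -2.2 -1.9] shift [0.06 0.07 0.2 ] tilt [ 0.006 -0.003] dz 0.7mm op 0.401
```

```bash
python3 -m jog '[[[0,0,0],[0,0.06,0],3.0],[[0,0,0],[0,0.06,0],3.0]]'>/dev/null; python3 lg.py|cut -c1-75; python3 -m jog '[[[0,0,0],[0,0.06,0],3.0],[[0,0,0],[0,0.06,0],3.0]]'>/dev/null; python3 lg.py|cut -c1-75; python3 -m jog '[[[0,0,0],[0,0.06,0],3.0],[[0,0,0],[0,0.06,0],3.0]]'>/dev/null; python3 lg.py|cut -c1-75; python3 -m jog '[[[0,0,0],[0,0.06,0],3.0]]'>/dev/null; python3 lg.py|cut -c1-75;python3 -m jog '[[[0,0,0],[0,0.02,0],3.0]]'>/dev/null; python3 lg.py
```

```text
t 7.88 cw -1.082 q6 -1.373 Tz 0.342 eff6 -0.650 F [ 0.7 -1.3 -0.9] shift [0
t 8.05 cw -0.957 q6 -1.248 Tz 0.387 eff6 -0.637 F [-0.1 -1.6 -1.7] shift [0
t 8.22 cw -0.833 q6 -1.123 Tz 0.347 eff6 -0.624 F [ 1.2 -1.1 -1.1] shift [-
t 8.30 cw -0.770 q6 -1.061 Tz 0.389 eff6 -0.617 F [ 1.3 -1.4 -1.3] shift [-
t 8.38 cw -0.748 q6 -1.039 Tz 0.333 eff6 0.581 F [ 1.1 -0.9 -1.7] shift [-0.03  0.07  0.21] tilt [ 0.009 -0.001] dz 0.7mm op 0.397
```

```bash
python3 -m jog '[[[0,0,0],[0,0,0],3.0],[[0,0,0],[0,0,0],3.0],[[0,0,0],[0,0,0],3.0],[[0,0,0],[0,0,0],3.0],[[0,0,0],[0,0,0],4.2],[[0,0,0],[0,0,0],5],[[0,0,0],[0,0,0],8.5],[[0,0,0],[0,0,0],8.5],[[0,0,0],[0,0,0],8.5],[[0,0,0],[0,0,0],8.5],[[0,0,0],[0,0,0],8.5]]' >/dev/null; python3 lg.py; python3 - <<'E'
from h import *
A=dict(np.load('d_side.npz'));f0=A['frame'];d=imaging.camera('side');f1=d['frame'];t=imaging.camera('top')['frame'];w=imaging.camera('wrist')
u,v=proj(d,[*AX,.07])[0].astype(int);print(u,v)
g=lambda f,u,v,r:cv2.resize(f[v-r:v+r,u-r:u+r,::-1],(260,260),interpolation=cv2.INTER_CUBIC)
uw,vw=proj(w,[*AX,.17])[0].astype(int);print(uw,vw)
cv2.imwrite('pics/6.png',np.hstack([g(f0,u,v,17),g(f1,u,v,17),g(w['frame'],min(max(uw,60),450),min(max(vw,60),320),60)]))
E
```

```text
t 9.30 cw -0.754 q6 -1.044 Tz -0.001 eff6 -0.000 F [-0.7  0.9 -0.2] shift [-0.07  0.12  0.12] tilt [ 0.007 -0.   ] dz 1.2mm op 0.995
236 282
252 258
```

View pics/6.png

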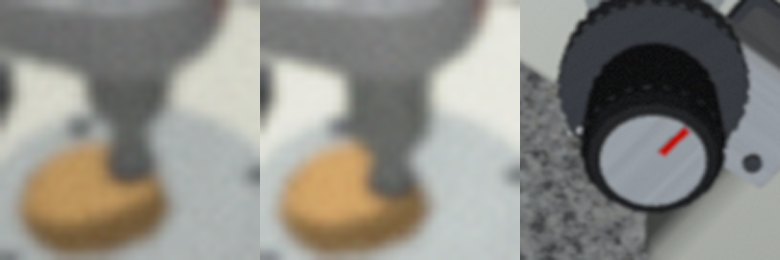

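Knob line rotated with the tool (same direction in the wrist view), and the ring mark stayed put. Now down to the ring.

```bash
python3 -m jog '[[[-0.07,0.5,0.12],[0.007,0,0],8.5],[[0,0.8,0],[0,0,0],8.5],[[0,0.7,0],[0,0,0],8.5],[[0,0.5,0],[0,0,0],8.5],[[0,0,0],[0,0,0],8.5]]' >/dev/null; python3 lg.py
```

```text
t 9.87 cw -0.753 q6 -1.047 Tz -0.068 eff6 -0.001 F [-0.4 -0.3 -0.7] shift [ 0.04 -2.68 -0.03] tilt [-0.001 -0.001] dz -26.8mm op 0.999
```

```bash
python3 -m jog '[[[0.03,0,0],[0,0,0],6.5],[[0,0,0],[0,0,0],6.2],[[0,0,0],[0,0,0],6.2],[[0,0,0],[0,0,0],5],[[0,0,0],[0,0,0],5],[[0,0,0],[0,0,0],5],[[0,0,0],[0,0,0],5]]' >/dev/null; python3 lg.py; python3 - <<'E'
from h import *
save('side','7.png',(180,190,310,310),4.5)
E
```

```text
t 10.45 cw -0.753 q6 -1.047 Tz 0.021 eff6 0.022 F [ 0.   0.  -1.9] shift [-0.03 -2.73 -0.08] tilt [-0.002 -0.   ] dz -27.3mm op 0.636
```

View pics/7.png

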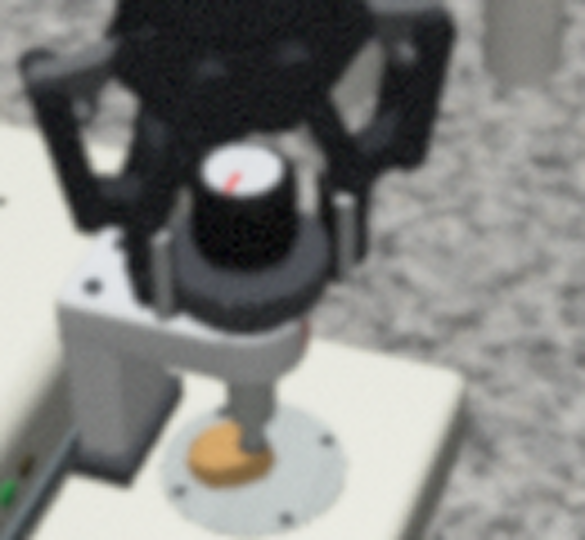

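```bash
python3 -m jog '[[[0,0,0],[0,0.06,0],5],[[0,0,0],[0,0.06,0],5],[[0,0,0],[0,0.06,0],5]]' >/dev/null; python3 lg.py;python3 -m jog '[[[0,0,0],[0,0.06,0],5],[[0,0,0],[0,0.06,0],5],[[0,0,0],[0,0.06,0],5]]' >/dev/null; python3 lg.py;python3 -m jog '[[[0,0,0],[0,0.06,0],5],[[0,0,0],[0,0.06,0],5],[[0,0,0],[0,0.06,0],5]]' >/dev/null; python3 lg.py;python3 -m jog '[[[0,0,0],[0,0.06,0],5],[[0,0,0],[0,0.06,0],5],[[0,0,0],[0,0.06,0],5]]' >/dev/null; python3 lg.py
```

```text
t 10.75 cw -0.569 q6 -0.862 Tz 0.196 eff6 -0.874 F [ 0.9  0.  -1.9] shift [-0.06 -2.73 -0.09] tilt [-0.002  0.001] dz -27.3mm op 0.634
t 11.00 cw -0.380 q6 -0.674 Tz 0.155 eff6 -0.834 F [ 0.2  0.2 -2.1] shift [-0.09 -2.73 -0.1 ] tilt [-0.002  0.001] dz -27.3mm op 0.633
t 11.25 cw -0.192 q6 -0.485 Tz 0.180 eff6 -0.833 F [ 0.1  0.3 -1.6] shift [-0.12 -2.73 -0.12] tilt [-0.001  0.002] dz -27.3mm op 0.628
t 11.50 cw -0.004 q6 -0.297 Tz 0.218 eff6 -0.833 F [ 1.2  0.4 -2.4] shift [-0.15 -2.73 -0.15] tilt [-0.002  0.003] dz -27.3mm op 0.633
```

```bash
python3 -m jog '[[[0,0,0],[0,0.05,0],5],[[0,0,0],[0,0.05,0],5]]' >/dev/null; python3 lg.py|cut -c1-75;python3 -m jog '[[[0,0,0],[0,0.05,0],5]]' >/dev/null; python3 lg.py|cut -c1-75;python3 -m jog '[[[0,0,0],[0,0.04,0],5]]' >/dev/null; python3 lg.py|cut -c1-75;python3 -m jog '[[[0,0,0],[0,0.04,0],5]]' >/dev/null; python3 lg.py|cut -c1-75;python3 -m jog '[[[0,0,0],[0,0.04,0],5]]' >/dev/null; python3 lg.py|cut -c1-75;python3 -m jog '[[[0,0,0],[0,0.04,0],5]]' >/dev/null; python3 lg.py
```

```text
t 11.67 cw 0.101 q6 -0.191 Tz 0.124 eff6 -0.656 F [ 0.1  0.2 -2.5] shift [-
t 11.75 cw 0.154 q6 -0.139 Tz 0.146 eff6 -0.662 F [ 0.2  0.  -1.2] shift [-
t 11.83 cw 0.196 q6 -0.097 Tz 0.116 eff6 -0.380 F [ 0.4 -0.7 -2. ] shift [-
t 11.92 cw 0.238 q6 -0.055 Tz 0.166 eff6 -0.491 F [ 1.2 -0.2 -3. ] shift [-
t 12.00 cw 0.279 q6 -0.013 Tz 0.119 eff6 -0.497 F [ 1.  -1.3 -2.1] shift [-
t 12.08 cw 0.321 q6 0.029 Tz 0.184 eff6 -0.503 F [ 0.7  0.6 -2.4] shift [-0.18 -2.73 -0.2 ] tilt [-0.002  0.005] dz -27.3mm op 0.633
```

```bash
python3 -m jog '[[[0,0,0],[0,0.04,0],5]]' >/dev/null; python3 lg.py|cut -c1-75;python3 -m jog '[[[0,0,0],[0,0.04,0],5]]' >/dev/null; python3 lg.py|cut -c1-75;python3 -m jog '[[[0,0,0],[0,0.04,0],5]]' >/dev/null; python3 lg.py|cut -c1-75;python3 -m jog '[[[0,0,0],[0,0.04,0],5]]' >/dev/null; python3 lg.py
```

```text
t 12.17 cw 0.363 q6 0.071 Tz 0.146 eff6 -0.503 F [ 1.2  0.  -2.3] shift [-0
t 12.25 cw 0.405 q6 0.113 Tz 0.809 eff6 -0.333 F [ 1.6 -0.  -1.8] shift [-0
t 12.33 cw 0.445 q6 0.154 Tz 0.818 eff6 -0.372 F [-0.7 -1.7 -0.4] shift [-0
t 12.42 cw 0.485 q6 0.194 Tz 1.213 eff6 0.288 F [-0.2 -1.  -1.6] shift [-0.19 -2.72 -0.03] tilt [0.003 0.005] dz -27.2mm op 0.631
```

Stop reached at cw ≈ 0.40 (torque jumped from 0.15 to 0.8 N m). Hold, open, rise.

```bash
python3 -m jog '[[[0,0,0],[0,0,0],5],[[0,0,0],[0,0,0],5],[[0,0,0],[0,0,0],5],[[0,0,0],[0,0,0],8.5],[[0,0,0],[0,0,0],8.5],[[0,0,0],[0,0,0],8.5],[[0,0,0],[0,0,0],8.5],[[0,0,0],[0,0,0],8.5],[[0,0,0],[0,0,0],8.5]]' >/dev/null; python3 lg.py; python3 -m jog '[[[0,-1,0],[0,0,0],8.5],[[0,-2,0],[0,0,0],8.5],[[0,-3,0],[0,0,0],8.5],[[0,-4,0],[0,0,0],8.5],[[0,-4,0],[0,0,0],8.5],[[0,-2,0],[0,0,0],8.5],[[0,0,0],[0,0,0],8.5],[[0,0,0],[0,0,0],8.5]]' >/dev/null; python3 lg.py; python3 - <<'E'
from h import *
t=imaging.camera('top');s=imaging.camera('side');w=imaging.camera('wrist')
g=lambda f,u,v,r:cv2.resize(f[max(v-r,0):v+r,max(u-r,0):u+r,::-1],(266,266),interpolation=cv2.INTER_CUBIC)
o=[]
for d,r in((t,40),(s,40),(w,50)):
    u,v=proj(d,[*AX,.14])[0].astype(int);print(u,v);o.append(g(d['frame'],u,v,r))
cv2.imwrite('pics/8.png',np.hstack(o))
for n,x in(('side',s),('top',t)):
    a=dict(np.load(f'd_{n}.npz'))['depth'];print(n,np.sum(abs(a-x['depth'])>.015))
E
```

```text
t 13.17 cw 0.483 q6 0.192 Tz -0.010 eff6 -0.001 F [-0.3  0.4  1.6] shift [-0.26 -2.63 -0.08] tilt [0.001 0.007] dz -26.2mm op 0.995
t 13.83 cw 0.483 q6 0.192 Tz 0.005 eff6 0.000 F [-0.9 -0.  -0.4] shift [-0.08 14.46 -0.06] tilt [0.002 0.005] dz 144.6mm op 0.993
178 205
234 248
254 175
side 11434
top 33819
```

View pics/8.png

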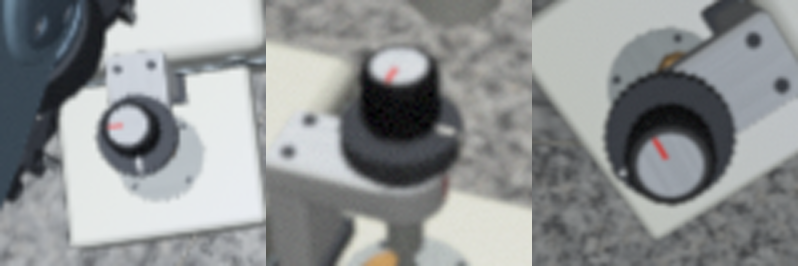

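```bash
python3 -c "
from bench import ctrl
print(ctrl.hand_in())"
```

```text
the job is handed in; nothing more can be done
None
```

I pressed the stone to about 30 N with the feed knob, then turned the lock ring home and let go. The job is handed in at about 14 s, and no verdict was given.

- **Feed knob:** I turned it 1.64 rad clockwise in one grasp. The wrist joint's torque showed the touch at about 0.67 rad and the 15 N spring knee at about 0.87 rad. I stopped about 0.97 rad after the touch. That works out to about 29.5 N from the angle and 29–32 N from the torque slope.
- **Lock ring:** It turned 1.15 rad clockwise to a hard stop, where torque jumped from 0.15 to over 0.8 N m.
- **Last pictures:** The ring's line points to the front, and the knob's line sits about 90° from where it started, as it should. The gripper is open, 0.14 m above the knob, with wrist force about zero.

**What went wrong or wasn't confirmed:**
- My first move used the wrong tool axis, because the fingers point along tool y, not z. The arm shifted sideways and the wrist force read about 29–35 N in total. I backed out, and nothing looked moved in the pictures taken then.
- The red band was too small to see in the side camera, so the pressure rests on torque and angle only.
- My final depth comparison for the bottles and dish was inconclusive because the arm was in view. The arm never went near them.

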